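Find the bench circuit left on and switch it off

TASK

One of the four push-on, push-off keys on the bench power box has been left latched down. With a fingertip, tap all four lightly, one after the other from the robot's left to its right, too lightly to switch any of them, to feel which one is latched; then press that key home and let it pop up, so that all four stand up. Do not press any other key home, do not pick anything up, and leave the things on and around the box where they are.

Things in the scene. Friction and masses are not known exactly. Their poses are not given: they have to be found in the camera images.
- switch_box: Grey bench power box fixed to the bench, 200 (its x, depth) x 230 (its y, width) x 50 mm high; origin at the centre of its underside, x pointing away from the robot, y to the robot's left. The row of four identical white keys runs along its y, 40 mm to the robot's side of its centre, 44 mm between centres; the rear half of its top is a flat deck.
- cap1 (a point): White plastic key top, first (leftmost, towards the robot's left, the box's +y) of the row: 36 (x) x 26 (y) x 15 mm; this point is the centre of its top face, axes as the box's. Top face 66 mm above the bench when up, 61 mm when latched, 56 mm when pressed home. It cannot be pulled out.
- key1 (a joint): How far key 1 is down, m: 0 up, 0.005 latched, 0.010 home. An up key yields from about 2 N, 0.6 N more per mm; pressed home (8 N) it latches when let go. The latched key stands firm to about 5 N, then yields likewise and springs back, unless pressed home (8 N): it then unlatches and rises fully up as the finger withdraws. Exactly one key starts latched; which one varies.
- cap2 (a point): White plastic key top, second from the left of the row: 36 (x) x 26 (y) x 15 mm; this point is the centre of its top face, axes as the box's. Top face 66 mm above the bench when up, 61 mm when latched, 56 mm when pressed home. It cannot be pulled out.
- key2 (a joint): How far key 2 is down, m: 0 up, 0.005 latched, 0.010 home. An up key yields from about 2 N, 0.6 N more per mm; pressed home (8 N) it latches when let go. The latched key stands firm to about 5 N, then yields likewise and springs back, unless pressed home (8 N): it then unlatches and rises fully up as the finger withdraws. Exactly one key starts latched; which one varies.
- cap3 (a point): White plastic key top, third from the left of the row: 36 (x) x 26 (y) x 15 mm; this point is the centre of its top face, axes as the box's. Top face 66 mm above the bench when up, 61 mm when latched, 56 mm when pressed home. It cannot be pulled out.
- key3 (a joint): How far key 3 is down, m: 0 up, 0.005 latched, 0.010 home. An up key yields from about 2 N, 0.6 N more per mm; pressed home (8 N) it latches when let go. The latched key stands firm to about 5 N, then yields likewise and springs back, unless pressed home (8 N): it then unlatches and rises fully up as the finger withdraws. Exactly one key starts latched; which one varies.
- cap4 (a point): White plastic key top, fourth (rightmost, the box's -y) of the row: 36 (x) x 26 (y) x 15 mm; this point is the centre of its top face, axes as the box's. Top face 66 mm above the bench when up, 61 mm when latched, 56 mm when pressed home. It cannot be pulled out.
- key4 (a joint): How far key 4 is down, m: 0 up, 0.005 latched, 0.010 home. An up key yields from about 2 N, 0.6 N more per mm; pressed home (8 N) it latches when let go. The latched key stands firm to about 5 N, then yields likewise and springs back, unless pressed home (8 N): it then unlatches and rises fully up as the finger withdraws. Exactly one key starts latched; which one varies.
- spool_low: Bystander, loose: white plastic thread spool, 32 mm diameter, 32 mm high, standing on the rear deck of the switch box; origin at the centre of its underside.
- tape_roll: Bystander, loose: cardboard-brown roll of tape lying flat, 54 mm diameter, 38 mm hole, 18 mm high, on the rear deck of the switch box; origin at the centre of its underside.
- spool_tall: Bystander, loose: white plastic thread spool, 36 mm diameter, 62 mm high, standing to the left of the box; origin at the centre of its underside.
- button_jar: Bystander, loose: closed amber jar with a metal cap, 52 mm diameter, 70 mm high, to the right of the box; origin at the centre of its underside.
- pattern_weight: Bystander, loose: steel pattern weight with a knob, 56 mm diameter, 34 mm high, to the right of the box; origin at the centre of its underside.
- seam_gauge: Bystander, loose: flat aluminium rule 150 x 26 x 4 mm with a small black slider (10 mm high), lying to the left of the box; origin at the centre of its underside.
- point_turner: Bystander, loose: wooden-handled pointed hand tool about 170 mm long, lying along its x axis to the left of the box; origin at the middle of its length, on the bench under its axis (handle 26 mm thick, towards its -x).

How it is judged:
By the outcome, as a careful person would: the job done as asked, in the order asked, and still so for the second after the job is handed in, with the robot touching nothing.
It also fails if it takes over 48 s, if anything falls off the work surface, if the arm or the gripper's body presses on something with over 40 N, if the wrist force passes 120 N, or if a joint passes its speed limit or range.

ROBOT

A 6-joint arm with a two-finger parallel gripper is mounted at the origin on the work surface. World frame = base frame: x ahead of the robot, y to its left, z up, the work surface at z = 0. Lengths are in m, angles in rad, forces in N, time in s.
With the tool pointing down it reaches from about 0.25 to 0.725 m from the base axis. Payload 4 kg.
Tool frame: the origin (TCP) lies between the finger pads; the fingertips stand 8 mm ahead of it and the grasp point (between the pads) lies 11 mm behind it; z points along the fingers, y is the direction in which the jaws open and shut (so a half turn about z gives the same grasp; the last joint's range is limited). The gripper opens to 85 mm and grips with 20 to 120 N. Pads are 22 mm wide; open, the fingers measure 114 mm over their backs; the gripper's body (76 mm by 85 mm) begins 54 mm behind the grasp point. The pads swing forward as they close: fully open they stand 13 mm farther back than shut.
Start: joints at [1.277, 0.241, 0.005, 1.335, 0, 1.571], TCP at [0.145, 0.479, 0.213] pointing down, gripper open.
Joint ranges: [-2.72, 2.72], [-1.05, 1.87], [-1.09, 1.28], [-1.99, 2.15], [-1.42, 1.44], [-3.14, 3.14]. Speed limits (rad/s): [2.79, 2.79, 3.14, 3.14, 3.14, 3.14].

INTERFACE

Orientations are given as a unit quaternion [x, y, z, w].
In Python, from workcell import * gives the robot as it stands.
- The arm moves only by the tool send_rows, never from a script. Its argument "increments" is a list that holds one entry, the list of rows, each a list of 6 numbers: the shift along the tool's x, y, z in units of 50 mm (1.0 is 50 mm), then the turn, a rotation vector about the tool's x, y, z in units of 10 degrees (1.0 is 10 degrees). In form: [[[x, y, z, ax, ay, az], ...]]. A call has 1 to 8 rows; each row shifts and turns the commanded pose from where the row before left it, along the tool's axes as they then stand; what a row does not reach is not made up. A row lasts 1/8 s, in which the tool goes at most 62.5 mm and 10.7 degrees, less where a joint would pass 70% of its speed; a pose out of reach is approached as far as the arm can. A call with a number of a shift or a turn outside -1 to 1 is refused whole. A call with a gripper value outside its range is refused whole. "grip" is the closure, from 0 (fully open) to 1 (shut), set as the call begins (left out, the last holds). The fingers move at their own pace and stop on an object; the grip force is fixed at half the most. Time passes only in rows, so rows that do not move let the fingers close. It gives the time, the measured TCP pose, the force and the opening at its end, in the units of the state.
- get_obs(): the state, without advancing time (a new reading comes with each control period).
- camera(name): name is "scene" or "top" or "wrist"; returns a dict with "color" (480x640x3 uint8, red, green, blue), "z_map" (480x640 float32, m along the optical axis (not along the pixel's ray), 0 where there is no reading), "intrinsics" (3x3 intrinsics, pixels), "pose" (4x4, takes a point from camera to world coordinates); the wrist camera has in their place "mount" (4x4, takes a point from camera to tool coordinates, whose origin is the TCP and whose axes are the flange's). Camera axes: x right, y down, z forward; pixel columns grow to the right and rows downward; lengths in m; the calibration is good to about 2 mm. A picture is of the moment at which its call begins: read the wrist's pose just before it.
- job_done(): hands the job in, once; it reports no verdict.
The state is a dict: "clock": time; "joint_pos": joint angles; "joint_vel": joint speeds; "tau": joint torques, N m; "eef_pos": TCP position; "tool_rot": TCP orientation; "ft_force": force on the tool from outside, world axes, zero at the start; "ft_torque": the same for the moment, N m; "grip_width": finger opening in m.
Only numpy, scipy, OpenCV 4.12 (cv2) and the standard library are available. Lean on these libraries where they do the work, as an engineer would, in place of code of your own. Each camera call takes 0.05 s, during which the arm holds its last target.

## Working session

There is one attempt and no reset: what is moved stays moved. The work goes in short steps, Python scripts to look and compute and a tool call to move; the robot and the scene stay as the last step left them, time stands still between calls to the robot, and variables do not carry over. Pictures are saved under pics/ and viewed, and the job is handed in when it is done.

Besides the shell and the picture viewer there is one more tool, called after "Emit:" as a command line: name --argument value ..., lists and objects as JSON in quotes. send_rows: Moves the arm, as the interface text tells. Its arguments: {"type":"object","properties":{"increments":{"type":"array"},"grip":{"type":"number"}},"required":["increments"]}

```bash
mkdir -p pics; ls; python3 - <<'E'
from workcell import *
import cv2,numpy as np
o=get_obs()
for k in o: print(k,o[k])
for n in ("scene","top"):
    c=camera(n)
    cv2.imwrite(f"pics/{n}0.png",c["color"][:,:,::-1]); np.savez(f"{n}0.npz",**c)
    print(n,c["intrinsics"].tolist(),c["pose"].round(4).tolist())
E
```

```text
pics
clock 0.0
joint_pos [ 1.27697851e+00  2.41415237e-01  3.73407357e-03  1.33520091e+00
 -3.48493187e-05  1.57080231e+00]
joint_vel [-0.00076444 -0.00027589  0.00162561  0.00052828  0.00110414  0.00080854]
tau [-1.21614779e-03 -3.72319865e+01  2.52407777e+01  1.71869964e-02
 -6.72892065e-05 -1.48847846e-06]
eef_pos [0.14462207 0.4779317  0.21211563]
tool_rot [ 1.46383903e-01  9.89227307e-01 -1.03419249e-03 -1.35417077e-04]
ft_force [ 0.11863801 -0.53513699 -0.21742914]
ft_torque [-0.0360709   0.05221771  0.02781153]
grip_width 0.08538633319787481
scene [[455.4088929201356, 0.0, 320.2464835299501], [0.0, 455.4088929201356, 244.37197212791625], [0.0, 0.0, 1.0]] [[-0.2928, 0.7009, -0.6505, 1.0296], [0.9562, 0.2095, -0.2046, 0.2248], [-0.0072, -0.6819, -0.7315, 0.6307], [0.0, 0.0, 0.0, 1.0]]
top [[525.3236788620775, 0.0, 309.978266463558], [0.0, 525.3236788620775, 236.59944774041787], [0.0, 0.0, 1.0]] [[0.0461, -0.9717, 0.2316, 0.3733], [-0.9989, -0.0435, 0.0163, 0.0466], [-0.0057, -0.2321, -0.9727, 0.9262], [0.0, 0.0, 0.0, 1.0]]
```

View pics/scene0.png

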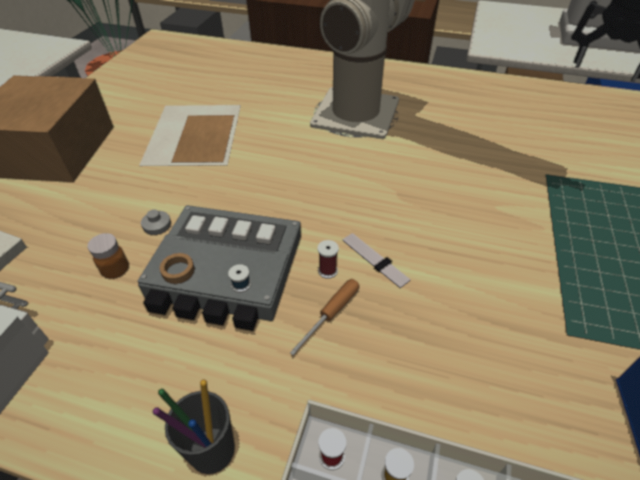

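View pics/top0.png

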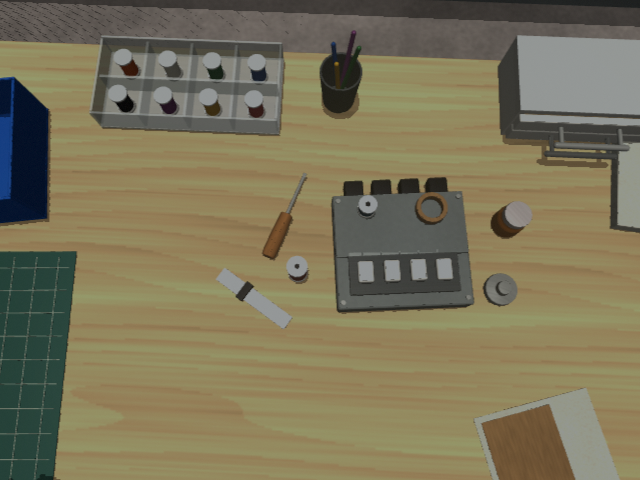

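The top view shows the four white keys at about (366,272), (392,270), (419,269) and (444,268). The spool_low is at (368,205), the tape at (432,207), the tall spool at (297,268), and the weight at (501,289). Next I'll locate the keys.

```bash
cat > h.py <<'E'
import numpy as np,cv2
def ray(c,u,v,z):
    K=c["intrinsics"];P=c["pose"]
    d=P[:3,:3]@np.linalg.solve(K,[u,v,1.]);o=P[:3,3]
    return o+d*(z-o[2])/d[2]
def blobs(c,box,th=150):
    h=c["color"].astype(int); m=((h.min(2)>th)).astype(np.uint8)
    M=np.zeros_like(m);x0,y0,x1,y1=box;M[y0:y1,x0:x1]=m[y0:y1,x0:x1]
    n,l,s,ce=cv2.connectedComponentsWithStats(M)
    return [(s[i,4],s[i,:4].tolist(),ce[i],cv2.minAreaRect(np.argwhere(l==i)[:,::-1].astype(np.float32))) for i in range(1,n) if s[i,4]>40],l
E
python3 - <<'E'
from h import *
for n,box in(("top",(350,250,460,290)),("scene",(175,205,285,250))):
    c=dict(np.load(n+"0.npz"))
    b,l=blobs(c,box,165 if n=="top" else 165)
    for a,s,ce,r in b:
        u,v=r[0]; print(n,a,s,np.round(r[0],1),np.round(r[1],1),"r",ray(c,u,v,.066).round(4),"depth z", end=' ')
        # depth
        p=[]
        for vv in range(int(v)-3,int(v)+4):
            for uu in range(int(u)-3,int(u)+4):
                z=c["z_map"][vv,uu]
                if z>0:p.append((c["pose"]@np.r_[np.linalg.solve(c["intrinsics"],[uu,vv,1.])*z,1])[:3])
        print(np.median(p,0).round(4) if p else None)
# box corners from top, gray: enlarge for view
c=dict(np.load("top0.npz"));cv2.imwrite("pics/topz.png",cv2.resize(c["color"][170:320,320:520,::-1],None,fx=4,fy=4,interpolation=2))
E
```

```text
scene 128 [187, 217, 16, 12] [194.5 222.5] [10.3 14.8] r [ 0.5407 -0.1632  0.066 ] depth z [ 0.5359 -0.1677  0.0609]
scene 128 [210, 218, 15, 13] [217.5 224. ] [ 9.8 14.8] r [ 0.5324 -0.1222  0.066 ] depth z [ 0.533  -0.1229  0.066 ]
scene 136 [234, 222, 15, 12] [241.1 227.3] [10.3 14.8] r [ 0.5281 -0.0787  0.066 ] depth z [ 0.528  -0.0788  0.0661]
scene 140 [258, 225, 15, 13] [264.9 231. ] [11.9 13.1] r [ 0.5246 -0.0351  0.066 ] depth z [ 0.5229 -0.0374  0.0659]
```

View pics/topz.png

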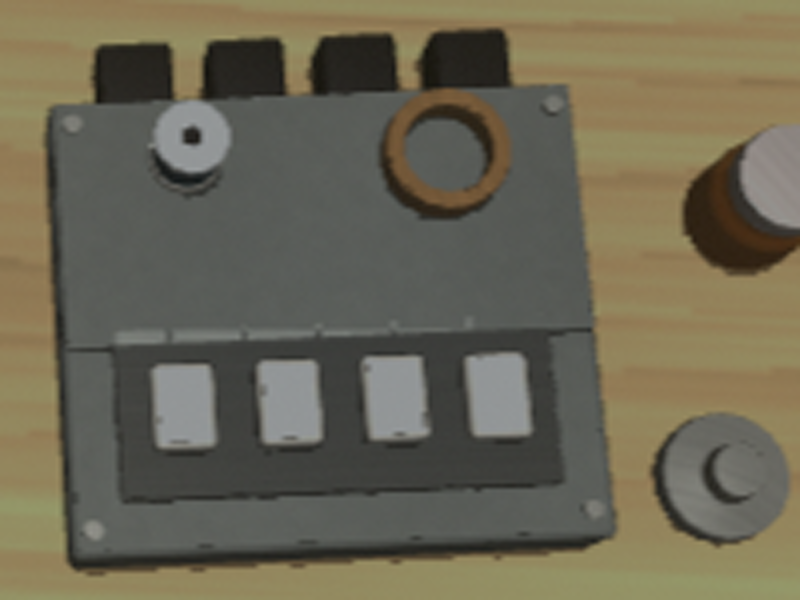

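```bash
python3 - <<'E'
from h import *
c=dict(np.load("top0.npz"))
b,l=blobs(c,(350,255,460,290),130)
for a,s,ce,r in b:
    u,v=r[0]; print(a,s,np.round(r[0],1),np.round(r[1],1),"r",ray(c,u,v,.066).round(4),ray(c,u,v,.061).round(4))
    z=np.median(c["z_map"][int(v)-4:int(v)+5,int(u)-3:int(u)+4]);print((c["pose"]@np.r_[np.linalg.solve(c["intrinsics"],[u,v,1.])*z,1]).round(4))
# tall points of bystanders
for n,u,v,z in(("spool_low",368,205,.082),("tape",432,207,.068),("tall",297,266,.062),("weight",504,288,.034),("jar",517,215,.07)):print(n,ray(c,u,v,z).round(3))
for q in((338,298),(332+1,197),(461,192),(472,302)):print(ray(c,*q,.05).round(3))
E
```

```text
251 [411, 259, 16, 20] [418.4 268.9] [19.3 13.6] r [ 0.5312 -0.1212  0.066 ] [ 0.5321 -0.1221  0.061 ]
[ 0.5313 -0.1213  0.0655  1.    ]
265 [437, 259, 15, 20] [444.  268.5] [19. 14.] r [ 0.5338 -0.1634  0.066 ] [ 0.5347 -0.1646  0.061 ]
[ 0.5347 -0.1646  0.061   1.    ]
257 [385, 260, 15, 21] [392. 270.] [19.2 13.6] r [ 0.5274 -0.0774  0.066 ] [ 0.5283 -0.0781  0.061 ]
[ 0.5274 -0.0774  0.0661  1.    ]
255 [359, 262, 14, 20] [365.5 271.5] [19. 13.] r [ 0.5229 -0.0336  0.066 ] [ 0.5237 -0.0341  0.061 ]
[ 0.5229 -0.0337  0.0657  1.    ]
spool_low [ 0.633 -0.034  0.082]
tape [ 0.639 -0.144  0.068]
tall [0.528 0.08  0.062]
weight [ 0.511 -0.273  0.034]
jar [ 0.63  -0.287  0.07 ]
[0.479 0.01  0.05 ]
[0.655 0.024 0.05 ]
[ 0.674 -0.199  0.05 ]
[ 0.482 -0.213  0.05 ]
```

Depth suggests key 4 is the low one, though the taps will decide it. I'll move above the row with the fingers shut.

Emit:
send_rows --increments '[[[-0.8,-0.6,0,0,0,0],[-0.8,-0.6,0,0,0,0],[-0.8,-0.6,0,0,0,0],[-0.8,-0.6,0,0,0,0],[-0.8,-0.6,0,0,0,0],[-0.8,-0.6,0,0,0,0],[-0.8,-0.6,0,0,0,0],[-0.8,-0.6,0,0,0,0]]]' --grip 1

```text
clock: 1.1
eef_pos: [0.3821, 0.1547, 0.2128]
tool_rot: [0.146, 0.989, -0.0, -0.0]
ft_force: [0.6, 1.1, 0.2]
grip_width: 0.0001
```

Emit:
send_rows --increments '[[[-0.8,-0.6,0,0,0,0],[-0.8,-0.6,0,0,0,0],[-0.8,-0.6,0,0,0,0],[-0.8,-0.6,0,0,0,0],[0,0,0,0,0,-0.75],[0,0,0,0,0,-0.75],[0,0,0,0,0,-0.7],[0,0,0,0,0,0]]]'

```text
clock: 2.1
eef_pos: [0.4996, -0.0051, 0.2125]
tool_rot: [-0.044, 0.999, 0.0, -0.001]
ft_force: [-0.7, 0.2, -0.8]
grip_width: 0.0002
```

```bash
cat > rel.py <<'E'
from workcell import *
import numpy as np,sys
from scipy.spatial.transform import Rotation as R
o=get_obs();r=R.from_quat(o["tool_rot"]);p=np.array(o["eef_pos"])
caps=np.array([[.523,-.034],[.5276,-.078],[.5315,-.1215],[.5347,-.1645]])
print(o["clock"],p.round(4),"F",np.round(o["ft_force"],2),"w",o["grip_width"])
print("axes\n",r.as_matrix().round(4)); print("jawy heading",np.degrees(np.arctan2(*r.as_matrix()[[1,0],1])))
for i,c in enumerate(caps): print(i+1,"tool shift units",(r.inv().apply(np.r_[c,.074+.020]-p)/.05).round(3))
E
python3 rel.py
```

```text
2.1 [ 0.4996 -0.0051  0.2125] F [-0.71  0.21 -0.84] w 0.00022257930906204894
axes
 [[-9.961e-01 -8.850e-02 -1.200e-03]
 [-8.850e-02  9.961e-01  0.000e+00]
 [ 1.200e-03  1.000e-04 -1.000e+00]]
jawy heading 95.07701590531217
1 tool shift units [-0.417 -0.618  2.37 ]
2 tool shift units [-0.431 -1.503  2.369]
3 tool shift units [-0.432 -2.376  2.369]
4 tool shift units [-0.419 -3.238  2.369]
```

Emit:
send_rows --increments '[[[-0.42,-0.62,0,0,0,0],[0,0,0.8,0,0,0],[0,0,0.8,0,0,0],[0,0,0.5,0,0,0],[0,0,0.2,0,0,0],[0,0,0,0,0,0],[0,0,0,0,0,0]]]'

```text
clock: 2.98
eef_pos: [0.5248, -0.034, 0.0993]
tool_rot: [-0.045, 0.999, -0.0, 0.001]
ft_force: [-0.3, -0.6, -0.3]
grip_width: 0.0002
```

```bash
python3 rel.py; python3 - <<'E'
from workcell import *
import cv2
for n in("top","scene"):
    c=camera(n)["color"]; c=c[170:320,300:520] if n=="top" else c[120:300,140:340]
    cv2.imwrite(f"pics/{n}1.png",cv2.resize(c[:,:,::-1],None,fx=3,fy=3,interpolation=2))
E
```

```text
2.975 [ 0.5248 -0.034   0.0993] F [-0.29 -0.56 -0.32] w 0.00020090070125455058
axes
 [[-9.96e-01 -8.97e-02  2.40e-03]
 [-8.97e-02  9.96e-01 -2.00e-04]
 [-2.40e-03 -4.00e-04 -1.00e+00]]
jawy heading 95.14398678760921
1 tool shift units [0.035 0.004 0.106]
2 tool shift units [ 0.022 -0.881  0.106]
3 tool shift units [ 0.023 -1.755  0.107]
4 tool shift units [ 0.036 -2.617  0.107]
```

View pics/scene1.png

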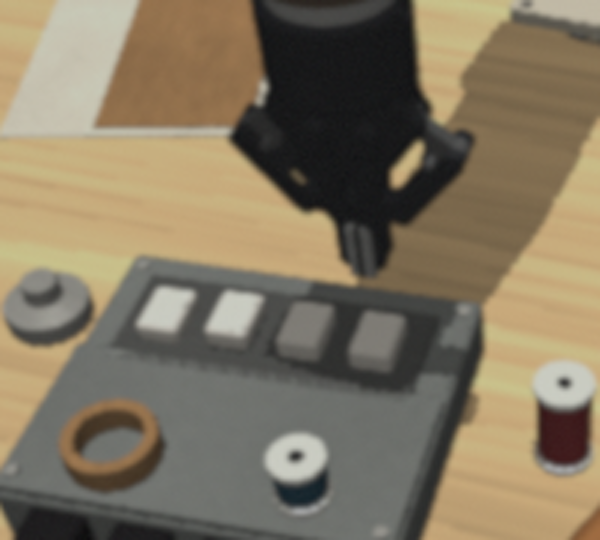

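View pics/top1.png

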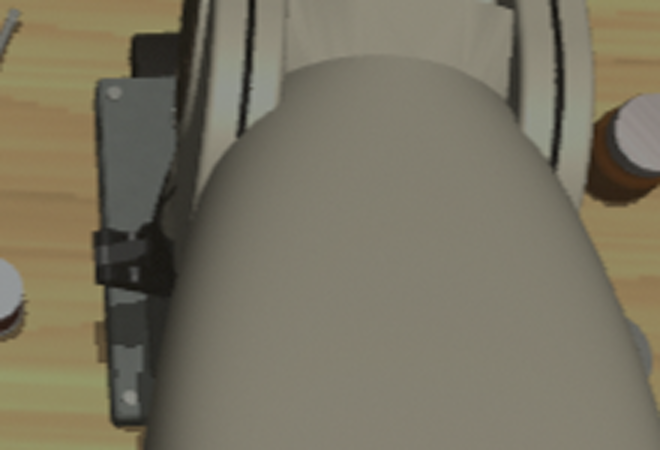

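The scene view shows the shut fingertip, at about (360,270) in the crop, hanging above key 1 (right-hand white cap), with clear space around it. The top view is blocked by the arm. I'll descend to just above the key.

Emit:
send_rows --increments '[[[0.03,0,0.2,0,0,0],[0,0,0.2,0,0,0],[0,0,0.04,0,0,0],[0,0,0,0,0,0],[0,0,0,0,0,0]]]'

```text
clock: 3.7
eef_pos: [0.5224, -0.0341, 0.0762]
tool_rot: [-0.045, 0.999, -0.0, 0.0]
ft_force: [0.4, -0.8, 0.5]
grip_width: -0.0002
```

Emit:
send_rows --increments '[[[0,0,0.02,0,0,0],[0,0,0,0,0,0]]]'

```text
clock: 3.95
eef_pos: [0.5223, -0.0341, 0.0751]
tool_rot: [-0.045, 0.999, -0.0, 0.0]
ft_force: [0.9, -0.4, -0.1]
grip_width: 0.0002
```

Emit:
send_rows --increments '[[[0,0,0.02,0,0,0],[0,0,0,0,0,0]]]'

```text
clock: 4.2
eef_pos: [0.5221, -0.0341, 0.0739]
tool_rot: [-0.045, 0.999, 0.0, -0.0]
ft_force: [-0.2, 0.3, -0.9]
grip_width: -0.0002
```

Emit:
send_rows --increments '[[[0,0,0.02,0,0,0],[0,0,0,0,0,0]]]'

```text
clock: 4.45
eef_pos: [0.5221, -0.0341, 0.0729]
tool_rot: [-0.045, 0.999, 0.0, -0.0]
ft_force: [-0.3, -0.6, -0.3]
grip_width: 0.0002
```

Emit:
send_rows --increments '[[[0,0,0.02,0,0,0],[0,0,0,0,0,0]]]'

```text
clock: 4.7
eef_pos: [0.5221, -0.0341, 0.0719]
tool_rot: [-0.045, 0.999, 0.0, -0.0]
ft_force: [-0.7, 0.7, 0.9]
grip_width: -0.0
```

Emit:
send_rows --increments '[[[0,0,0.02,0,0,0],[0,0,0,0,0,0]]]'

```text
clock: 4.95
eef_pos: [0.5221, -0.0341, 0.0709]
tool_rot: [-0.045, 0.999, 0.0, -0.0]
ft_force: [-0.3, 0.0, 1.0]
grip_width: 0.0001
```

```bash
cat > shot.py <<'E'
from workcell import *
import cv2,sys
o=get_obs();print(o["eef_pos"],o["ft_force"],o["ft_torque"])
c=camera("scene")["color"][180:260,170:300]
o=get_obs();print(o["eef_pos"],o["ft_force"],o["ft_torque"])
cv2.imwrite(f"pics/{sys.argv[1]}.png",cv2.resize(c[:,:,::-1],None,fx=6,fy=6,interpolation=2))
E
python3 shot.py t1
```

```text
[ 0.52211431 -0.03411602  0.07092697] [-0.25393045  0.02745018  1.02905526] [ 0.00751614 -0.07285322  0.03451931]
[ 0.52212303 -0.03413199  0.07093809] [-0.32005811  0.82495825  0.36035295] [0.00696912 0.03630943 0.02849472]
```

View pics/t1.png

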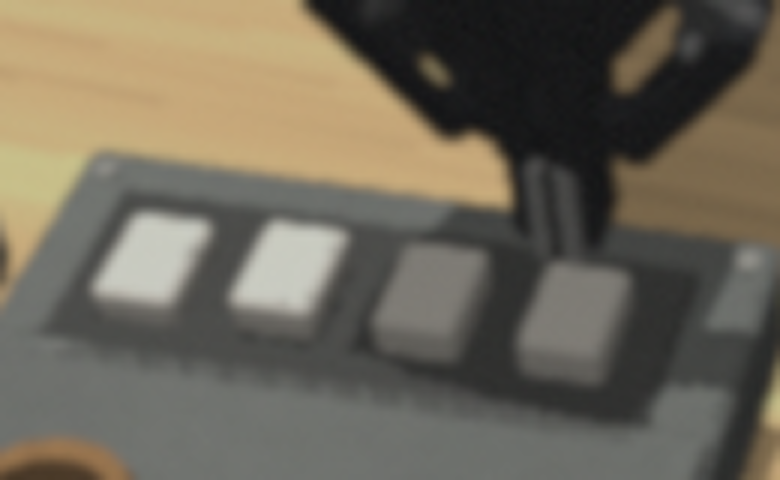

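```bash
python3 - <<'E'
from workcell import *
from h import *
o=get_obs();c=camera("scene");P=np.linalg.inv(c["pose"]);K=c["intrinsics"]
for q in([.5221,-.0341,.063],[.5221,-.0341,.071],[.5221,-.0341,.080],[.505,-.034,.063],[.5230,-.034,.066]):
    x=K@(P@np.r_[q,1])[:3];x/=x[2];print(q,x[:2].round(1),((x[:2]-[170,180])*6).round())
print(c["pose"].round(3).tolist(), c["z_map"][212:236:2,262:270:2].round(3))
for v in range(206,238,2):
  z=c["z_map"][v,265]; print(v,z,(c["pose"]@np.r_[np.linalg.solve(K,[265,v,1.])*z,1])[:3].round(4))
w=camera("wrist");cv2.imwrite("pics/w1.png",w["color"][:,:,::-1]);print(w["mount"].round(4).tolist(),w["intrinsics"].tolist())
E
```

```text
[0.5221, -0.0341, 0.063] [266.1 231.3] [577. 308.]
[0.5221, -0.0341, 0.071] [265.7 228.1] [574. 289.]
[0.5221, -0.0341, 0.08] [265.2 224.4] [571. 266.]
[0.505, -0.034, 0.063] [269.7 224.8] [598. 269.]
[0.523, -0.034, 0.066] [265.8 230.5] [575. 303.]
[[-0.293, 0.701, -0.65, 1.03], [0.956, 0.209, -0.205, 0.225], [-0.007, -0.682, -0.731, 0.631], [0.0, 0.0, 0.0, 1.0]] [[0.751 0.752 0.754 0.754]
 [0.754 0.751 0.755 0.756]
 [0.759 0.756 0.759 0.761]
 [0.76  0.757 0.759 0.762]
 [0.762 0.761 0.762 0.768]
 [0.768 0.769 0.767 0.776]
 [0.806 0.806 0.808 0.831]
 [0.803 0.804 0.805 0.803]
 [0.799 0.799 0.799 0.798]
 [0.798 0.798 0.797 0.795]
 [0.793 0.793 0.791 0.794]
 [0.791 0.791 0.789 0.79 ]]
206 0.73566073 [ 0.5338 -0.0241  0.1355]
208 0.74175334 [ 0.532  -0.0254  0.1292]
210 0.74831945 [ 0.5299 -0.027   0.1225]
212 0.7486292 [ 0.532  -0.0264  0.1201]
214 0.7530048 [ 0.5314 -0.0271  0.1148]
216 0.75772923 [ 0.5306 -0.028   0.1093]
218 0.7576515 [ 0.533  -0.0273  0.1071]
220 0.76166826 [ 0.5327 -0.0279  0.102 ]
222 0.7679288 [ 0.531  -0.0293  0.0954]
224 0.8086235 [ 0.507  -0.042   0.0646]
226 0.8027148 [ 0.5133 -0.0394  0.0663]
228 0.7993218 [ 0.518  -0.0375  0.0663]
230 0.79690576 [ 0.522  -0.036   0.0656]
232 0.7926127 [ 0.5271 -0.0338  0.0663]
234 0.7878693 [ 0.5326 -0.0316  0.0673]
236 0.78516376 [ 0.5367 -0.03    0.0669]
[[0.0006, -0.9618, -0.2737, 0.0683], [1.0, 0.0002, 0.0013, -0.0012], [-0.0011, -0.2737, 0.9618, -0.16], [0.0, 0.0, 0.0, 1.0]] [[358.6129941747347, 0.0, 323.2573310658755], [0.0, 358.6129941747347, 241.42664744485228], [0.0, 0.0, 1.0]]
```

View pics/w1.png

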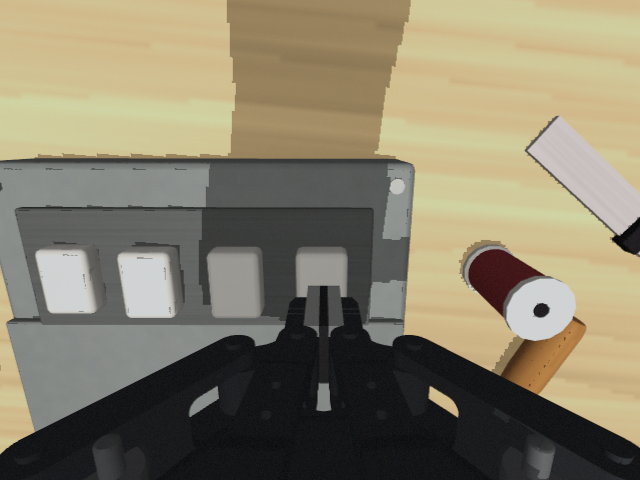

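```bash
python3 - <<'E'
from workcell import *
from h import *
w=camera("wrist");M=w["mount"];K=w["intrinsics"];np.savez("w1.npz",**w)
for u in (300,312,323,335):
  for v in range(250,340,6):
    z=w["z_map"][v,u]; print(u,v,w["color"][v,u],(M@np.r_[np.linalg.solve(K,[u,v,1.])*z,1])[:3].round(4))
cv2.imwrite("pics/w1z.png",cv2.resize(w["color"][230:350,250:400,::-1],None,fx=5,fy=5,interpolation=2))
E
```

```text
300 250 [103 101  97] [ 0.0149 -0.0127  0.0122]
300 256 [148 145 140] [ 0.0133 -0.0124  0.0074]
300 262 [153 151 145] [ 0.0103 -0.0125  0.007 ]
300 268 [153 150 145] [ 0.0073 -0.0125  0.0066]
300 274 [152 149 144] [ 0.0046 -0.0125  0.0053]
300 280 [152 150 145] [ 0.0012 -0.0126  0.006 ]
300 286 [151 150 144] [-0.0025 -0.0127  0.0072]
300 292 [150 148 143] [-0.0054 -0.0127  0.0064]
300 298 [17 19 22] [ 0.0061 -0.0105 -0.0256]
300 304 [21 20 22] [ 0.006  -0.0102 -0.0308]
300 310 [21 23 20] [ 0.0062 -0.0099 -0.0365]
300 316 [19 21 20] [ 0.0059 -0.0096 -0.0406]
300 322 [20 20 23] [ 0.0059 -0.0093 -0.0453]
300 328 [19 19 19] [ 0.0121 -0.0083 -0.0604]
300 334 [26 27 30] [ 0.0116 -0.0081 -0.0632]
312 250 [107 105 102] [ 0.0152 -0.0066  0.011 ]
312 256 [149 147 142] [ 0.0136 -0.0065  0.0064]
312 262 [158 154 150] [ 0.0108 -0.0065  0.0056]
312 268 [155 153 148] [ 0.0074 -0.0066  0.0063]
312 274 [154 153 148] [ 0.0042 -0.0066  0.0065]
312 280 [155 153 148] [ 0.0011 -0.0066  0.0064]
312 286 [76 76 75] [ 0.0095 -0.0057 -0.0211]
312 292 [77 79 79] [ 0.0097 -0.0056 -0.0277]
312 298 [80 81 80] [ 0.
[... 959 characters left out ...]
[ 0.0065 -0.0012 -0.0545]
335 250 [108 105 103] [0.0151 0.0049 0.0113]
335 256 [150 147 143] [0.0132 0.0048 0.0077]
335 262 [155 153 148] [0.0105 0.0047 0.0064]
335 268 [154 152 148] [0.0073 0.0048 0.0065]
335 274 [154 151 146] [0.0042 0.0048 0.0064]
335 280 [154 152 147] [0.0011 0.0048 0.0063]
335 286 [74 76 74] [ 0.0097  0.0038 -0.0216]
335 292 [77 78 77] [ 0.0099  0.0036 -0.0281]
335 298 [78 79 78] [ 0.0097  0.0035 -0.0334]
335 304 [78 78 76] [ 0.0095  0.0033 -0.0383]
335 310 [78 78 78] [ 0.0096  0.0031 -0.0433]
335 316 [80 80 79] [ 0.0098  0.003  -0.0481]
335 322 [77 79 79] [ 0.01    0.0028 -0.0528]
335 328 [17 18 18] [ 0.0116  0.0026 -0.0595]
335 334 [17 23 21] [ 0.0107  0.0025 -0.0616]
```

View pics/w1z.png

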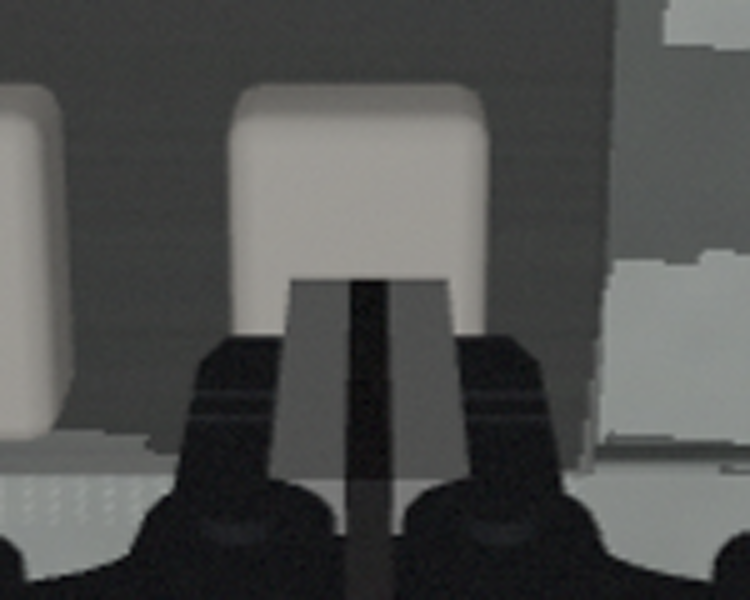

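Both views agree that the shut fingertips end about 20 mm behind the reported TCP, not 8 mm ahead. So the tip is still at z≈0.091 and nothing has been touched. I'll continue down, then go by feel.

Emit:
send_rows --increments '[[[0.02,0,0.15,0,0,0],[0,0,0.15,0,0,0],[0,0,0.08,0,0,0],[0,0,0,0,0,0],[0,0,0,0,0,0]]]'

```text
clock: 5.78
eef_pos: [0.5213, -0.0342, 0.0521]
tool_rot: [-0.045, 0.999, -0.0, 0.0]
ft_force: [0.2, -0.4, 0.0]
grip_width: 0.0001
```

```bash
cat > w.py <<'E'
from workcell import *
from h import *
import sys
o=get_obs();print(o["clock"],np.round(o["eef_pos"],4),np.round(o["ft_force"],2))
w=camera("wrist");M=w["mount"];K=w["intrinsics"]
prev=None
for v in range(240,330,1):
    z=w["z_map"][v,314]; p=(M@np.r_[np.linalg.solve(K,[314,v,1.])*z,1])[:3]
    if prev is not None and abs(p[2]-prev[2])>.006: print(v,prev.round(4),p.round(4))
    prev=p
cv2.imwrite(f"pics/{sys.argv[1]}.png",cv2.resize(w["color"][200:380,200:450,::-1],None,fx=3,fy=3,interpolation=2))
E
python3 w.py w2; python3 shot.py t2
```

```text
5.775 [ 0.5213 -0.0342  0.0521] [ 0.22 -0.42  0.01]
250 [ 0.0182 -0.0054  0.0032] [ 0.0683 -0.0012 -0.16  ]
251 [ 0.0683 -0.0012 -0.16  ] [ 0.0172 -0.0054  0.0032]
286 [ 0.0066 -0.0051 -0.0132] [ 0.0098 -0.0049 -0.0218]
287 [ 0.0098 -0.0049 -0.0218] [ 0.0683 -0.0012 -0.16  ]
288 [ 0.0683 -0.0012 -0.16  ] [ 0.0095 -0.0049 -0.0233]
[ 0.52144478 -0.03423217  0.05221751] [-0.47287528  0.02045177  0.58635177] [0.0248657  0.01343229 0.03709559]
[ 0.52144952 -0.03420568  0.0522412 ] [ 0.95371342 -0.60745045  0.44004889] [ 0.01764587  0.02806525 -0.03623598]
```

View pics/w2.png

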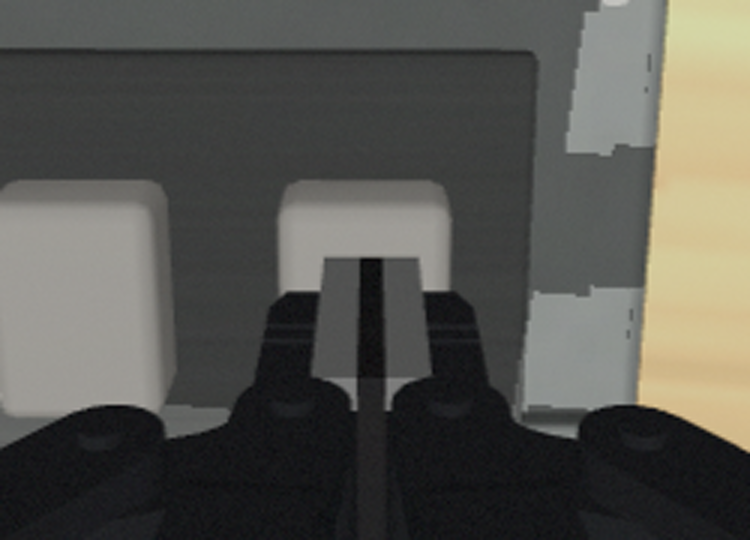

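View pics/t2.png

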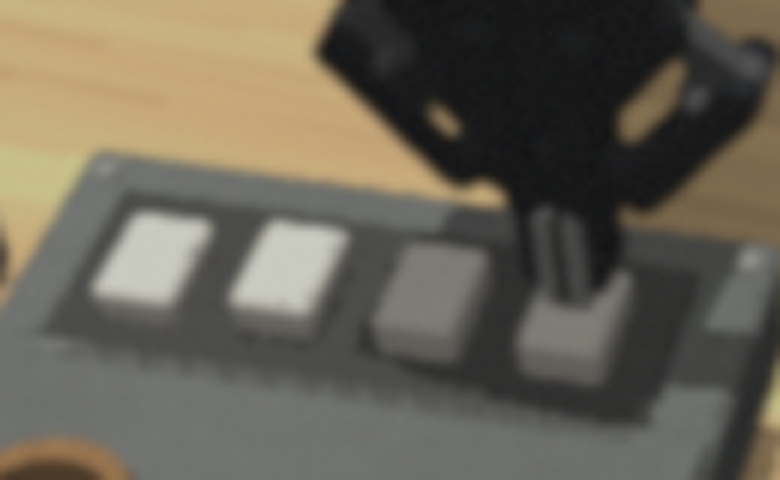

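The tip is over key 1, centred on it, with about 6–8 mm still to go.

Emit:
send_rows --increments '[[[0,0,0.08,0,0,0],[0,0,0,0,0,0],[0,0,0,0,0,0]]]'

```text
clock: 6.25
eef_pos: [0.5211, -0.0342, 0.0479]
tool_rot: [-0.045, 0.999, 0.0, -0.0]
ft_force: [0.3, -0.2, -0.2]
grip_width: -0.0002
```

Emit:
send_rows --increments '[[[0,0,0.02,0,0,0],[0,0,0,0,0,0]]]'

```text
clock: 6.5
eef_pos: [0.5212, -0.0342, 0.0471]
tool_rot: [-0.045, 0.999, -0.0, 0.0]
ft_force: [-0.1, -0.5, 1.1]
grip_width: -0.0001
```

Emit:
send_rows --increments '[[[0,0,0.02,0,0,0],[0,0,0,0,0,0]]]'

```text
clock: 6.75
eef_pos: [0.5211, -0.0342, 0.0461]
tool_rot: [-0.045, 0.999, -0.0, -0.0]
ft_force: [-0.8, 0.3, 2.0]
grip_width: -0.0003
```

Emit:
send_rows --increments '[[[0,0,0.02,0,0,0],[0,0,0,0,0,0]]]'

```text
clock: 7.0
eef_pos: [0.5211, -0.0342, 0.045]
tool_rot: [-0.045, 0.999, 0.0, -0.0]
ft_force: [-1.8, -0.0, 3.2]
grip_width: 0.0001
```

```bash
cat > f.py <<'E'
from workcell import *
import numpy as np
F=[];Z=[]
for i in range(6):
    o=get_obs();F.append(o["ft_force"][2]);Z.append(o["eef_pos"][2]);camera("wrist")
print(o["clock"],"Fz mean",np.mean(F).round(2),np.round(F,1),"z",np.mean(Z).round(4))
E
python3 f.py
```

```text
7.25 Fz mean 3.38 [3.2 2.  4.3 2.6 3.9 4.4] z 0.045
```

Key 1 yields softly from TCP z≈0.047 (about 3.4 N, 2 mm down), so it is up. I'll lift and go to key 2.

Emit:
send_rows --increments '[[[0,0,-0.16,0,0,0],[0,0,-0.16,0,0,0],[0,0,0,0,0,0],[-0.02,-0.44,0,0,0,0],[-0.02,-0.44,0,0,0,0],[0,0,0,0,0,0],[0,0,0,0,0,0]]]'

```text
clock: 8.18
eef_pos: [0.5268, -0.0775, 0.0608]
tool_rot: [-0.045, 0.999, 0.0, -0.0]
ft_force: [0.6, -0.4, -1.0]
grip_width: -0.0002
```

```bash
python3 rel.py
```

```text
8.175 [ 0.5268 -0.0775  0.0608] F [ 0.64 -0.38 -0.99] w -0.00022253123501105845
axes
 [[-9.959e-01 -9.000e-02 -6.000e-04]
 [-9.000e-02  9.959e-01  5.000e-04]
 [ 5.000e-04  5.000e-04 -1.000e+00]]
jawy heading 95.16346902429262
1 tool shift units [-0.001  0.874 -0.664]
2 tool shift units [-0.014 -0.011 -0.664]
3 tool shift units [-0.013 -0.885 -0.665]
4 tool shift units [ 0.    -1.747 -0.665]
```

Down to just above contact at 0.048, then 1 mm steps.

Emit:
send_rows --increments '[[[-0.01,-0.01,0.14,0,0,0],[0,0,0.11,0,0,0],[0,0,0,0,0,0],[0,0,0,0,0,0]]]'

```text
clock: 8.68
eef_pos: [0.5275, -0.0781, 0.0484]
tool_rot: [-0.045, 0.999, -0.0, -0.0]
ft_force: [-0.3, -0.3, 0.7]
grip_width: 0.0002
```

Emit:
send_rows --increments '[[[0,0,0.02,0,0,0],[0,0,0,0,0,0]]]'

```text
clock: 8.93
eef_pos: [0.5278, -0.0783, 0.0477]
tool_rot: [-0.045, 0.999, 0.0, 0.0]
ft_force: [-0.7, 0.4, 2.0]
grip_width: 0.0001
```

Emit:
send_rows --increments '[[[0,0,0.02,0,0,0],[0,0,0,0,0,0]]]'

```text
clock: 9.18
eef_pos: [0.5278, -0.0783, 0.0467]
tool_rot: [-0.045, 0.999, 0.0, 0.0]
ft_force: [-1.3, -0.3, 2.7]
grip_width: -0.0002
```

```bash
python3 f.py
```

```text
9.425 Fz mean 2.77 [2.7 2.9 2.4 2.8 2.9 2.9] z 0.0467
```

Emit:
send_rows --increments '[[[0,0,0.02,0,0,0],[0,0,0,0,0,0]]]'

```text
clock: 9.72
eef_pos: [0.5278, -0.0783, 0.0455]
tool_rot: [-0.045, 0.999, 0.0, 0.0]
ft_force: [-0.2, 0.8, 2.3]
grip_width: 0.0003
```

```bash
python3 f.py
```

```text
9.975 Fz mean 2.39 [2.3 2.4 3.5 2.2 2.1 1.7] z 0.0455
```

Emit:
send_rows --increments '[[[0,0,-0.16,0,0,0],[0,0,-0.16,0,0,0],[0,0,0,0,0,0],[0,-0.44,0,0,0,0],[0,-0.43,0,0,0,0],[0,0,0,0,0,0],[0,0,0,0,0,0]]]'

```text
clock: 10.9
eef_pos: [0.5312, -0.1212, 0.0613]
tool_rot: [-0.045, 0.999, 0.0, -0.0]
ft_force: [-0.5, 0.3, -0.1]
grip_width: -0.0004
```

```bash
python3 rel.py
```

```text
10.9 [ 0.5312 -0.1212  0.0613] F [-0.5   0.26 -0.1 ] w -0.0003915231836385214
axes
 [[-9.959e-01 -9.000e-02 -7.000e-04]
 [-9.000e-02  9.959e-01  5.000e-04]
 [ 6.000e-04  6.000e-04 -1.000e+00]]
jawy heading 95.16362421055828
1 tool shift units [ 0.008  1.753 -0.653]
2 tool shift units [-0.005  0.868 -0.654]
3 tool shift units [-0.004 -0.005 -0.654]
4 tool shift units [ 0.009 -0.868 -0.655]
```

Emit:
send_rows --increments '[[[0,0,0.14,0,0,0],[0,0,0.12,0,0,0],[0,0,0,0,0,0],[0,0,0,0,0,0]]]'

```text
clock: 11.4
eef_pos: [0.5315, -0.1215, 0.0484]
tool_rot: [-0.045, 0.999, 0.0, -0.0]
ft_force: [0.7, -0.1, 0.1]
grip_width: -0.0002
```

Emit:
send_rows --increments '[[[0,0,0.02,0,0,0],[0,0,0,0,0,0]]]'

```text
clock: 11.65
eef_pos: [0.5317, -0.1216, 0.0477]
tool_rot: [-0.045, 0.999, 0.0, 0.0]
ft_force: [0.1, 0.4, 0.3]
grip_width: 0.0
```

Emit:
send_rows --increments '[[[0,0,0.02,0,0,0],[0,0,0,0,0,0]]]'

```text
clock: 11.9
eef_pos: [0.5317, -0.1216, 0.0467]
tool_rot: [-0.045, 0.999, 0.0, 0.0]
ft_force: [-0.2, 0.6, 1.5]
grip_width: -0.0
```

```bash
python3 f.py
```

```text
12.15 Fz mean 2.44 [1.5 3.3 1.7 3.4 1.5 3.2] z 0.0467
```

Emit:
send_rows --increments '[[[0,0,0.02,0,0,0],[0,0,0,0,0,0]]]'

```text
clock: 12.45
eef_pos: [0.5317, -0.1216, 0.0455]
tool_rot: [-0.045, 0.999, 0.0, 0.0]
ft_force: [0.8, 0.5, 3.0]
grip_width: 0.0001
```

```bash
python3 f.py
```

```text
12.7 Fz mean 3.0 [3.  3.1 2.5 3.1 2.9 3.3] z 0.0455
```

Emit:
send_rows --increments '[[[0,0,-0.16,0,0,0],[0,0,-0.16,0,0,0],[0,0,0,0,0,0],[0.01,-0.44,0,0,0,0],[0,-0.42,0,0,0,0],[0,0,0,0,0,0],[0,0,0,0,0,0]]]'

```text
clock: 13.62
eef_pos: [0.5347, -0.1645, 0.0612]
tool_rot: [-0.045, 0.999, 0.0, -0.0]
ft_force: [-0.7, 0.1, -0.3]
grip_width: 0.0004
```

```bash
python3 rel.py
```

```text
13.625 [ 0.5347 -0.1645  0.0612] F [-0.74  0.07 -0.28] w 0.00041511221688317107
axes
 [[-9.96e-01 -8.95e-02 -6.00e-04]
 [-8.95e-02  9.96e-01  6.00e-04]
 [ 6.00e-04  6.00e-04 -1.00e+00]]
jawy heading 95.1369852308625
1 tool shift units [-1.00e-03  2.62e+00 -6.53e-01]
2 tool shift units [-0.014  1.735 -0.654]
3 tool shift units [-0.013  0.862 -0.655]
4 tool shift units [-0.    -0.    -0.655]
```

Key 3 is also up (about 3 N, soft). For key 4 I expect contact about 5 mm lower and firm, so I'll use finer steps.

Emit:
send_rows --increments '[[[0,0,0.14,0,0,0],[0,0,0.12,0,0,0],[0,0,0.04,0,0,0],[0,0,0,0,0,0],[0,0,0,0,0,0]]]'

```text
clock: 14.25
eef_pos: [0.5352, -0.1645, 0.0467]
tool_rot: [-0.045, 0.999, -0.0, 0.0]
ft_force: [1.0, 0.1, -0.2]
grip_width: 0.0003
```

```bash
python3 f.py
```

```text
14.5 Fz mean -0.02 [-0.2  0.5 -0.8  0.3  0.3 -0.2] z 0.0467
```

Emit:
send_rows --increments '[[[0,0,0.02,0,0,0],[0,0,0,0,0,0]]]'

```text
clock: 14.8
eef_pos: [0.5349, -0.1645, 0.0454]
tool_rot: [-0.045, 0.999, 0.0, -0.0]
ft_force: [-0.7, 0.9, 0.4]
grip_width: -0.0001
```

Emit:
send_rows --increments '[[[0,0,0.02,0,0,0],[0,0,0,0,0,0]]]'

```text
clock: 15.05
eef_pos: [0.5349, -0.1645, 0.0444]
tool_rot: [-0.045, 0.999, 0.0, -0.0]
ft_force: [-0.5, -0.9, -0.1]
grip_width: -0.0
```

```bash
python3 f.py
```

```text
15.3 Fz mean -0.04 [-0.1 -0.5 -0.   0.3 -0.5  0.5] z 0.0445
```

No force where the others had 3 N. I'll feel for firm contact in 0.5–1 mm steps.

Emit:
send_rows --increments '[[[0,0,0.02,0,0,0],[0,0,0,0,0,0]]]'

```text
clock: 15.6
eef_pos: [0.5349, -0.1645, 0.0434]
tool_rot: [-0.045, 0.999, 0.0, -0.0]
ft_force: [-0.0, -0.2, -0.5]
grip_width: -0.0002
```

Emit:
send_rows --increments '[[[0,0,0.01,0,0,0],[0,0,0,0,0,0]]]'

```text
clock: 15.85
eef_pos: [0.535, -0.1645, 0.043]
tool_rot: [-0.045, 0.999, -0.0, 0.0]
ft_force: [-0.2, 0.8, -0.1]
grip_width: 0.0002
```

```bash
python3 f.py
```

```text
16.1 Fz mean -0.15 [-0.1 -0.3 -0.8 -0.2  0.   0.4] z 0.043
```

Emit:
send_rows --increments '[[[0,0,0.01,0,0,0],[0,0,0,0,0,0]]]'

```text
clock: 16.4
eef_pos: [0.535, -0.1645, 0.0428]
tool_rot: [-0.045, 0.999, -0.0, 0.0]
ft_force: [-1.2, -0.1, 2.6]
grip_width: 0.0
```

```bash
python3 f.py
```

```text
16.65 Fz mean 3.72 [2.6 3.6 2.9 4.1 4.2 5. ] z 0.0428
```

Contact is firm at 0.0428, with 3.7 N in about 0.2 mm, so key 4 is the latched one. I'll lift off to finish the tap, then press it home.

Emit:
send_rows --increments '[[[0,0,-0.1,0,0,0],[0,0,-0.1,0,0,0],[0,0,0,0,0,0],[0,0,0,0,0,0]]]'

```text
clock: 17.2
eef_pos: [0.5349, -0.1645, 0.0524]
tool_rot: [-0.045, 0.999, 0.0, -0.0]
ft_force: [-0.0, -0.4, 0.3]
grip_width: 0.0001
```

```bash
python3 f.py
```

```text
17.45 Fz mean -0.06 [ 0.3 -0.1  0.2 -0.6 -0.4  0.2] z 0.0523
```

Emit:
send_rows --increments '[[[0,0,0.1,0,0,0],[0,0,0.1,0,0,0],[0,0,0.04,0,0,0],[0,0,0.03,0,0,0],[0,0,0.02,0,0,0],[0,0,0,0,0,0]]]'

```text
clock: 18.25
eef_pos: [0.535, -0.1645, 0.0388]
tool_rot: [-0.045, 0.999, -0.0, 0.0]
ft_force: [-1.9, 0.1, 7.9]
grip_width: 0.0001
```

```bash
python3 f.py
```

```text
18.5 Fz mean 6.89 [7.9 6.7 6.5 7.2 7.1 6.1] z 0.0388
```

Emit:
send_rows --increments '[[[0,0,0.02,0,0,0],[0,0,0.01,0,0,0],[0,0,0,0,0,0]]]'

```text
clock: 18.92
eef_pos: [0.535, -0.1645, 0.0375]
tool_rot: [-0.045, 0.999, -0.0, 0.0]
ft_force: [-2.6, 0.6, 8.3]
grip_width: -0.0
```

```bash
python3 f.py
```

```text
19.175 Fz mean 7.98 [8.3 7.9 7.7 8.6 8.2 7.3] z 0.0375
```

Almost home. A bit further, to the stop.

Emit:
send_rows --increments '[[[0,0,0.02,0,0,0],[0,0,0,0,0,0]]]'

```text
clock: 19.48
eef_pos: [0.535, -0.1645, 0.0372]
tool_rot: [-0.045, 0.999, -0.0, 0.0]
ft_force: [-3.8, 1.3, 11.3]
grip_width: 0.0
```

```bash
python3 f.py
```

```text
19.725 Fz mean 11.43 [11.3 11.5 11.2 11.5 11.1 12.1] z 0.0372
```

At the stop (11.4 N with no further movement), so it is home. I'll withdraw straight up, then clear the view.

Emit:
send_rows --increments '[[[0,0,-0.1,0,0,0],[0,0,-0.2,0,0,0],[0,0,-0.4,0,0,0],[0,0,-0.8,0,0,0],[0,0,-0.8,0,0,0],[0,0,-0.8,0,0,0],[0,0,-0.6,0,0,0],[0,0,0,0,0,0]]]'

```text
clock: 20.78
eef_pos: [0.5366, -0.165, 0.2232]
tool_rot: [-0.045, 0.999, -0.001, 0.003]
ft_force: [0.5, -0.8, 0.6]
grip_width: -0.0002
```

Emit:
send_rows --increments '[[[0.8,0,0,0,0,0],[0.8,0,0,0,0,0],[0.8,0,0,0,0,0],[0.8,0,0,0,0,0],[0,0,0,0,0,0]]]'

```text
clock: 21.4
eef_pos: [0.3725, -0.1784, 0.2192]
tool_rot: [-0.044, 0.999, 0.001, -0.002]
ft_force: [0.8, 0.4, -0.5]
grip_width: -0.0
```

```bash
cat > fin.py <<'E'
from workcell import *
from h import *
import sys
o=get_obs();print(o["clock"],o["eef_pos"],np.round(o["ft_force"],1))
for n in("scene","top"):
    c=camera(n);cv2.imwrite(f"pics/{n}{sys.argv[1]}.png",c["color"][:,:,::-1])
    P=np.linalg.inv(c["pose"]);K=c["intrinsics"]
    for q in([.523,-.034],[.5276,-.078],[.5315,-.1215],[.5347,-.1645]):
        x=K@(P@np.r_[q,.066,1])[:3];u,v=(x[:2]/x[2]).round().astype(int)
        z=np.median(c["z_map"][v-2:v+3,u-2:u+3]);print(n,(u,v),(c["pose"]@np.r_[np.linalg.solve(K,[u,v,1.])*z,1])[:3].round(4))
E
python3 fin.py F
```

```text
21.4 [ 0.37245625 -0.1783582   0.21919465] [ 0.8  0.4 -0.5]
scene (np.int64(266), np.int64(230)) [ 0.522  -0.034   0.0662]
scene (np.int64(242), np.int64(227)) [ 0.527  -0.0774  0.0661]
scene (np.int64(218), np.int64(224)) [ 0.5326 -0.121   0.0665]
scene (np.int64(195), np.int64(220)) [ 0.5348 -0.1652  0.0662]
top (np.int64(366), np.int64(271)) [ 0.5238 -0.0345  0.0658]
top (np.int64(392), np.int64(270)) [ 0.5274 -0.0774  0.066 ]
top (np.int64(419), np.int64(269)) [ 0.5312 -0.1222  0.0655]
top (np.int64(445), np.int64(268)) [ 0.5346 -0.165   0.0664]
```

View pics/sceneF.png

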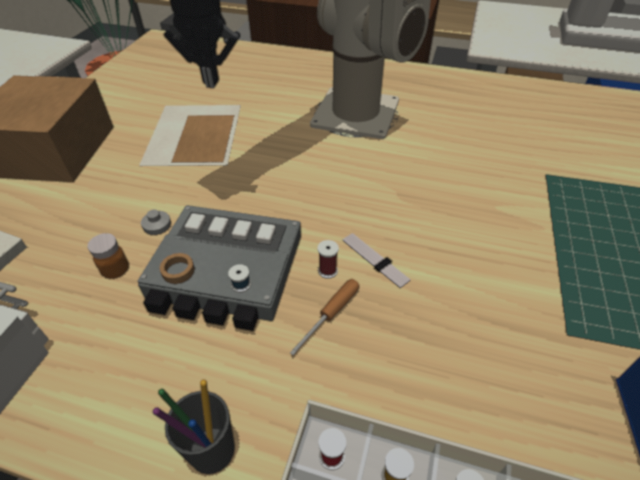

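View pics/topF.png

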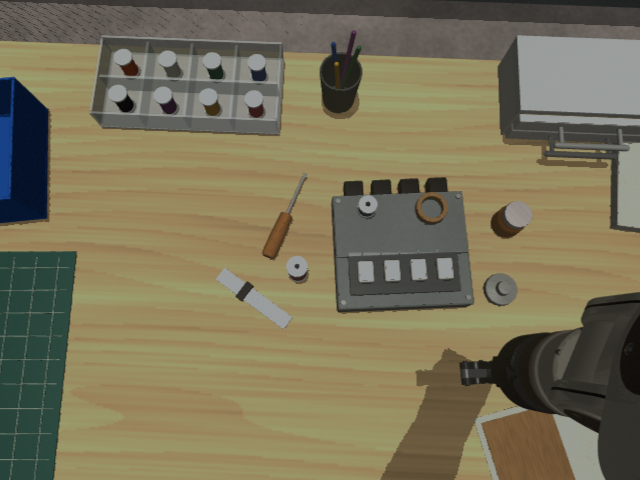

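All four key tops now read z≈0.066 in both views: (366,271), (392,270), (419,269) and (445,268) in the top view. The spools, tape, jar, weight, gauge and turner are at the same pixels as before, and the arm is clear. I'm handing in.

```bash
python3 -c "
from workcell import *
print(job_done())"
```

```text
the job is handed in; nothing more can be done
None
```

Key 4, the rightmost, was the latched one. I pressed it home, it popped up, and all four keys now stand up. The job was handed in at about 21.5 s.

- **Taps, left to right:** keys 1, 2 and 3 each gave way softly at 2.4–3.4 N from the "up" height. Key 4 met the finger about 4–5 mm lower and stood firm at about 3.7 N on average (one noisy reading was 5.0 N).
- **Press:** after lifting clear, I pressed key 4 about 5.5 mm to its stop, with 11.4 N at the end, and withdrew straight up.
- **Last checks:** both fixed cameras put all four key tops at 65.5–66.5 mm. By eye, the bystanders are at the same places in the pictures as before, and the arm touches nothing.
- **One disagreement:** the shut fingertips turned out to be about 19 mm behind the reported TCP, not 8 mm ahead as the description says. My first descent on key 1 therefore stopped short in the air. I corrected this from the wrist and scene cameras before any contact.

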